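Wedge the transformer plate just off its rails

TASK

The transformer's steel mounting plate rests on the two rails of the small bench fixture. Take the loose aluminium wedge by its tail block and push it, thin end first and flat on the bench, into the open channel under the plate's front edge until the plate has just lifted off the rails, about 3 mm (never jack it up by more than 8 mm, not even for a moment). Finish with the wedge still gripped and the wedge alone carrying the plate; do not touch the plate or the transformer with the robot, and leave the other things on the bench where they are.

Things in the scene. Friction and masses are not known exactly. Their poses are not given: they have to be found in the camera images.
- fixture: U-shaped aluminium fixture, fixed to the bench, 14 mm high. Origin on the bench under the plate's centre; +x is the way the wedge is pushed in. Two rails along x (28 mm wide, x -55 to +55 mm) leave a channel 44 mm wide about y = 0; its floor is the bench, its -x end open, its far end shut by a bar at x = +55 mm. Guide pins 7 mm thick, 64 mm high at x = 0, y = +-42 mm.
- carrier: steel plate 80 x 100 x 8 mm (x, y, z) with a transformer 46 x 58 x 48 mm bolted on it (top 70 mm above the bench); 0.3 to 0.65 kg. It slides only straight up the pins; its weight brings it down. Origin: centre of its underside, axes as the fixture's; z = 14 mm at rest on the rails, plus the lift. The ramp meets an 8 mm round bar along its front lower edge, axis at x = -40 mm, underside flush.
- wedge: loose aluminium wedge, 24 mm wide (y), 144 mm long, 0.15 kg. Origin on the underside, under the centre of the tail block (44 x 24 x 32 mm high, x -22 to +22 mm), to be gripped across its 24 mm. +x points to the thin end; the ramp falls evenly from 24 mm high at x = +22 to 4 mm at x = +122 mm (1 in 5). Pushing it under the plate takes up to about 20 N.
- wedge_tip (a point): middle of the wedge's thin end, on its underside, x = +122 mm from the wedge's origin. The plate starts to lift when this point is 50 mm past the axis of the plate's round bar (fixture x = +10 mm), then rises 1 mm per 5 mm of push: 3 mm of lift with the tip at fixture x = +25 mm.
- flux_tub: bystander, to be left alone: small round beige tub, 67 mm wide, 42 mm high; origin at the centre of its underside
- pliers: bystander, to be left alone: long-nose pliers with blue handles, 152 mm; origin at the centre of its underside
- mouse: bystander, to be left alone: black computer mouse, 123 mm; origin at the centre of its underside
- screwdriver_big: bystander, to be left alone: screwdriver with white and blue handle, 190 mm; origin at the centre of its underside
- tape: bystander, to be left alone: small roll of black tape, 58 mm; origin at the centre of its underside

How it is judged:
On the way:
1. the wedge's thin end is in the channel under the plate's front edge, with the plate still down on its rails (x of wedge_tip in the frame of fixture above -0.035 m and y of wedge_tip in the frame of fixture between -0.02 and 0.02 m and height (world z) of wedge_tip below 0.008 m and height (world z) of carrier below 0.015 m), for 0.1 s.
At the end, for the whole second after the job is handed in: The plate stands 1.2 to 6 mm above its rails, at rest, carried by the wedge (more than 1 N between them) and not touched by the robot; the wedge lies flat within 0.1 rad in the channel with its tip under the plate, and the fingers still grip it (more than 2 N) (height (world z) of carrier between 0.0152 and 0.02 m and contact force between wedge and carrier above 1 N and contact force between the fingers and wedge above 2 N and contact force between each of the arm, the fingers and carrier below 0.3 N and x of wedge_tip in the frame of fixture above 0 m and y of wedge_tip in the frame of fixture between -0.02 and 0.02 m and angle between wedge's own z axis and vertical below 0.1 rad and linear speed of each of wedge, carrier below 0.01 m/s); the arm keeps its last pose, push and grip.
It fails at once if the plate is lifted more than 8 mm off the rails (height (world z) of carrier above 0.022 m).
It fails at once if the robot touches the plate or the transformer (contact force between any of the fingers, the arm and carrier above 1 N).
It fails at once if a bystander is moved by more than 30 mm (distance of any of flux_tub, pliers, mouse, screwdriver_big, tape from where it was at the start of the episode above 0.03 m).
It also fails if it takes over 45 s, if anything falls off the work surface, if the arm or the gripper's body presses on something with over 40 N, if the wrist force passes 120 N, or if a joint passes its speed limit or range.

ROBOT

A 7-joint arm with a two-finger parallel gripper is mounted at the origin on a cart in front of the work surface, level with it; the furniture and walls round the work are solid. World frame = base frame: x ahead of the robot, y to its left, z up, the work surface at z = 0. Lengths are in m, angles in rad, forces in N, time in s.
With the tool pointing down it reaches from about 0.425 to 0.925 m from the base axis. Payload 6.8 kg.
Tool frame: the origin (TCP) lies at the very end of the fingers, on their centre line; the grasp point (between the pads) lies 19 mm behind it; z points along the fingers, y is the line along which they close (so a half turn about z gives the same grasp; the last joint's range is limited). The gripper opens to 85 mm and grips with 20 to 120 N. Pads are 22 mm wide; open, the fingers measure 114 mm over their backs; the gripper's body (76 mm by 85 mm) begins 54 mm behind the grasp point. The pads swing forward as they close: fully open they stand 13 mm farther back than shut.
Start: joints at [1.013, 0.477, 0.022, 1.555, -0.011, 1.109, -0.083], TCP at [0.293, -0.608, 0.231] pointing down, gripper open.
Joint ranges: [-2.96, 2.96], [-0.34, 2.1], [-1.41, 1.46], [0.24, 2.44], [-1.37, 4.51], [0.17, 1.92], [-2.96, 2.96]. Speed limits (rad/s): [2.39, 2.39, 3.14, 3.14, 3.14, 3.14, 3.14].

INTERFACE

Orientations are given as a unit quaternion [w, x, y, z].
In Python, from station import * gives the robot as it stands.
- The arm moves only by the tool jog_arm, never from a script. Its argument "moves" is one flat list of numbers, 7 for each row, row after row: the shift along the tool's x, y, z normalised to -1 to 1, where 1 is 20 mm, then the turn, a rotation vector about the tool's x, y, z normalised to -1 to 1, where 1 is 4 degrees, then the opening, from 0 (shut) to 1 (fully open). In form: [x, y, z, rx, ry, rz, claw, x, y, z, rx, ry, rz, claw, ...]. A call has exactly 8 rows; each row shifts and turns the commanded pose from where the row before left it, along the tool's axes as they then stand; what a row does not reach is not made up. A row lasts 1/12 s, in which the tool goes at most 41.7 mm and 7.16 degrees, less where a joint would pass 70% of its speed; a pose out of reach is approached as far as the arm can. A call with a number of a shift or a turn outside -1 to 1 is refused whole. A call with a gripper value outside its range is refused whole. The fingers move at their own pace and stop on an object; "grip_force" is the grip in N (left out, the last holds). Time passes only in rows, so rows that do not move let the fingers close, or fill a call up. It gives the time, the measured TCP pose, the force, the opening and the grip force at its end, in the units of the state.
- get_obs(): the state, without advancing time (a new reading comes with each control period).
- read_camera(name): name is "side" or "top"; returns a dict with "color" (480x640x3 uint8, blue, green, red), "fx", "fy", "cx", "cy" (pixels), "k1" (the pictures are not rectified: a ray, as slopes to the right and down, at radius r is drawn at 1 + k1 r^2 times it, then the intrinsics apply), "rvec" (rotation vector, rad) and "tvec" (3), from world to camera coordinates, as OpenCV has them. Camera axes: x right, y down, z forward; pixel columns grow to the right and rows downward; lengths in m; the calibration is good to about 2 mm. A picture is of the moment at which its call begins. There is no depth.
- hand_in(): hands the job in; it is judged then, once.
The state is a dict: "t": time; "q": joint angles; "joint_vel": joint speeds; "joint_torque": joint torques, N m; "eef_pos": TCP position; "tool_rot": TCP orientation; "contact_force": force on the tool from outside, world axes, zero at the start; "torque": the same for the moment, N m; "gripper_width": opening from 0.0 (shut) to 1.0 (fully open); "grasp_force": force on a finger pad.
Only numpy, scipy, OpenCV 4.12 (cv2) and the standard library are available. Lean on these libraries where they do the work, as an engineer would, in place of code of your own. Each camera call takes 0.05 s, during which the arm holds its last target. There are 200 camera calls.

## Working session

There is one attempt and no reset: what is moved stays moved. The work goes in short steps, Python scripts to look and compute and a tool call to move; the robot and the scene stay as the last step left them, time stands still between calls to the robot, and variables do not carry over. Pictures are saved under pics/ and viewed, at most 10 in all, crops included, and the job is handed in when it is done.

Besides the shell and the picture viewer there is one more tool, called after "Request:" as name(argument=value, ...) on one line, values as JSON. jog_arm: Moves the arm, as the interface text tells. Scaled input: -1 to 1 covers 20 mm each way for a shift and 4 degrees each way for a turn. Its arguments: {"type":"object","properties":{"moves":{"type":"array"},"grip_force":{"type":"number"}},"required":["moves"]}

```bash
mkdir -p pics; cat > h.py <<'E'
from station import *
import numpy as np, cv2
def cam(n,f=None):
    c=read_camera(n)
    if f: cv2.imwrite('pics/'+f,c['color'])
    return c
def ray(c,u,v):
    x=(u-c['cx'])/c['fx'];y=(v-c['cy'])/c['fy'];a,b=x,y
    for _ in range(20):
        s=1+c['k1']*(a*a+b*b);a,b=x/s,y/s
    R=cv2.Rodrigues(np.array(c['rvec'],float))[0];t=np.array(c['tvec'],float).ravel()
    return -R.T@t,R.T@np.array([a,b,1.])
def at(c,u,v,z):
    o,d=ray(c,u,v);return o+d*(z-o[2])/d[2]
def proj(c,P):
    P=np.atleast_2d(np.array(P,float));k=np.array([[c['fx'],0,c['cx']],[0,c['fy'],c['cy']],[0,0,1.]])
    return cv2.projectPoints(P,np.array(c['rvec'],float),np.array(c['tvec'],float),k,np.array([c['k1'],0,0,0.]))[0][:,0]
E
python3 - <<'E'
from h import *
import pickle
a=cam('top','top0.png');b=cam('side','side0.png')
pickle.dump((a,b),open('c.pkl','wb'))
for c in(a,b):print({k:v for k,v in c.items() if k!='color'})
print(get_obs())
E
```

```text
{'fx': 614.0976704808722, 'fy': 614.0976704808722, 'cx': 313.71355281856233, 'cy': 249.78785774910853, 'k1': -0.09724868309816732, 'rvec': array([ 2.162985  , -2.13887652,  0.15876286]), 'tvec': array([0.06725711, 0.51645431, 1.57161584])}
{'fx': 503.80641136951044, 'fy': 503.80641136951044, 'cx': 326.00219054191837, 'cy': 242.81206309240125, 'k1': 0.0006437539288899758, 'rvec': array([ 2.29227873, -1.01668662,  0.35504153]), 'tvec': array([-0.30427695,  0.3713407 ,  1.36829755])}
{'t': 0.1, 'q': array([ 1.01287129,  0.4776998 ,  0.02238573,  1.55632411, -0.01146786,
        1.10925907, -0.08312874]), 'joint_vel': array([ 0.00034673, -0.00350994,  0.00231035, -0.00194307,  0.0010728 ,
       -0.00047667, -0.00054275]), 'joint_torque': array([ 5.26880453e-03, -5.97763538e+01,  1.61428269e+00, -2.81952488e+01,
        1.29148189e-02,  5.06723023e-03,  1.07052799e-05]), 'eef_pos': array([ 0.29323619, -0.60741909,  0.23044761]), 'tool_rot': array([-7.39351776e-04,  9.74816931e-01,  2.23005249e-01, -2.51464559e-04]), 'contact_force': array([-0.57729176, -0.27499854,  1.35702324]), 'torque': array([-0.02779822, -0.02991962,  0.02256405]), 'grasp_force': 0.0, 'gripper_width': 1.002055504300178}
```

View pics/top0.png

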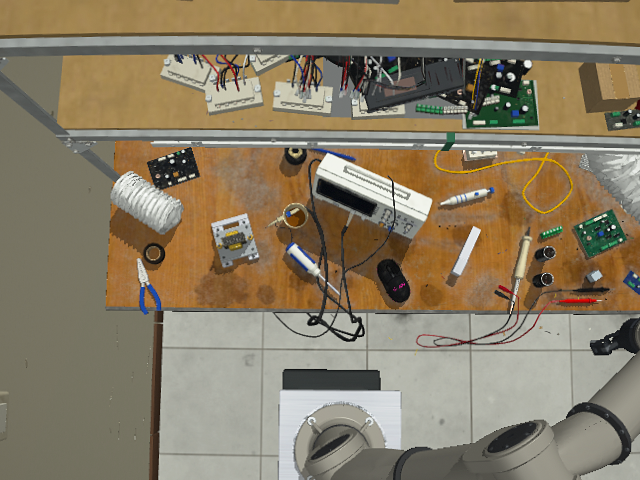

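View pics/side0.png

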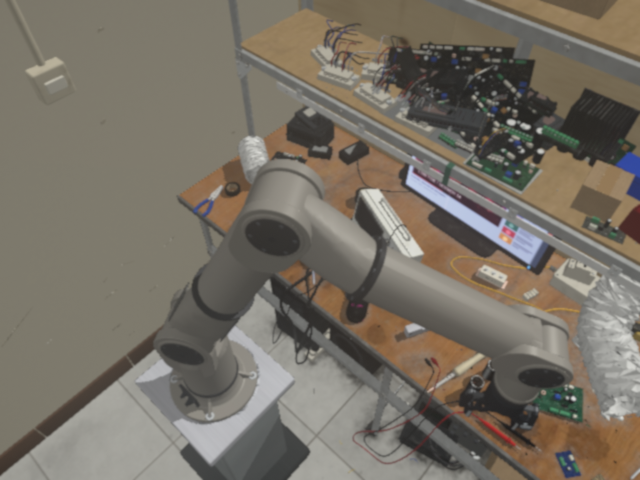

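The top view shows the fixture near (235,242), and the wedge is the pale bar near (465,252). The tub is at (294,215), the screwdriver at (312,265), the mouse at (394,281), the tape at (154,253) and the pliers at (147,287). The oscilloscope is at (375,195). In the side view the arm hides the fixture. I'll zoom in.

```bash
python3 - <<'E'
from h import *
import pickle
a,b=pickle.load(open('c.pkl','rb'))
im=a['color']
f=cv2.resize(im[205:275,200:275],None,fx=8,fy=8,interpolation=cv2.INTER_CUBIC)[:,:600]
w=cv2.resize(im[220:285,440:490],None,fx=8,fy=8,interpolation=cv2.INTER_CUBIC)
o=np.zeros((560,800,3),np.uint8)
f=cv2.resize(im[205:275,205:265],None,fx=8,fy=8,interpolation=cv2.INTER_CUBIC)
w=cv2.resize(im[220:290,445:485],None,fx=8,fy=8,interpolation=cv2.INTER_CUBIC)
o[:,:480]=f;o[:,480:]=w
cv2.imwrite('pics/crop.png',o)
for u,v in[(235,242),(452,275),(474,228),(294,215),(312,265),(394,281),(320,155),(432,205),(400,240),(317,185),(154,253)]:print(u,v,at(a,u,v,0).round(3))
E
```

```text
235 242 [0.539 0.284 0.   ]
452 275 [ 0.457 -0.299  0.   ]
474 228 [ 0.586 -0.362  0.   ]
294 215 [0.615 0.127 0.   ]
312 265 [0.48  0.077 0.   ]
394 281 [ 0.439 -0.142  0.   ]
320 155 [0.784 0.058 0.   ]
432 205 [ 0.648 -0.248  0.   ]
400 240 [ 0.55  -0.159  0.   ]
317 185 [0.699 0.066 0.   ]
154 253 [0.507 0.502 0.   ]
```

View pics/crop.png

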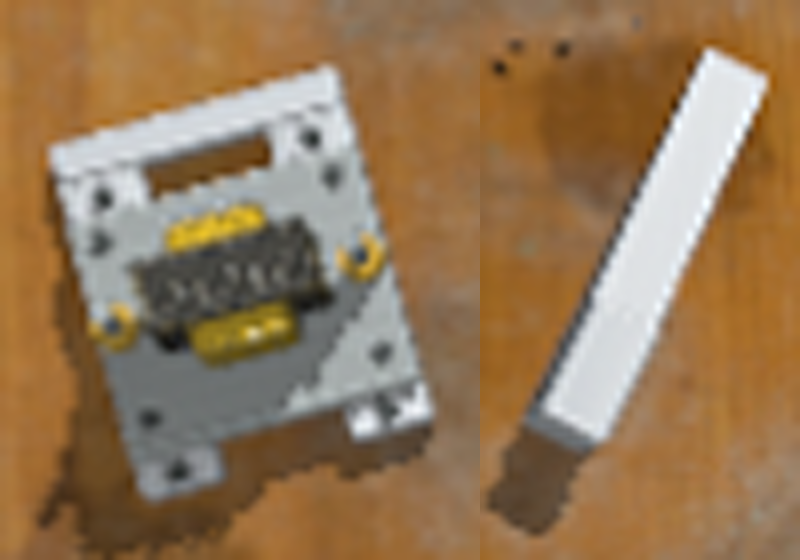

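```bash
cat > fit.py <<'E'
from h import *
from scipy.optimize import least_squares
def fit(c,pts,px,p0):
    pts=np.array(pts);px=np.array(px)
    def W(p):
        C,S=np.cos(p[2]),np.sin(p[2])
        return np.c_[p[0]+C*pts[:,0]-S*pts[:,1],p[1]+S*pts[:,0]+C*pts[:,1],pts[:,2]]
    r=least_squares(lambda p:(proj(c,W(p))-px).ravel(),p0,loss='soft_l1')
    return r.x,(proj(c,W(r.x))-px).round(1)
E
python3 - <<'E'
from fit import *
import pickle
a,b=pickle.load(open('c.pkl','rb'))
cv=lambda L,ox,oy:[((x+.5)/8-.5+ox,(y+.5)/8-.5+oy) for x,y in L]
w=cv([(228,47),(288,78),(60,408),(125,440),(45,422),(110,452)],445,220)
p,r=fit(a,[(.122,.012,.004),(.122,-.012,.004),(-.022,.012,.032),(-.022,-.012,.032),(-.022,.012,0),(-.022,-.012,0)],w,[.48,-.31,-.4])
print('wedge',p.round(4),np.degrees(p[2]),r.tolist())
f=cv([(150,497),(222,480),(352,438),(433,418),(113,325),(360,255)],205,205)
p,r=fit(a,[(-.055,.05,.014),(-.055,.022,.014),(-.055,-.022,.014),(-.055,-.05,.014),(0,.042,.064),(0,-.042,.064)],f,[.54,.28,.2])
print('fix',p.round(4),np.degrees(p[2]),r.tolist())
C,S=np.cos(p[2]),np.sin(p[2])
for q,z in zip(cv([(52,150),(332,68),(150,200),(268,170)],205,205),(.014,.014,0,0)):
    d=at(a,*q,z)[:2]-p[:2];print(C*d[0]+S*d[1],-S*d[0]+C*d[1])
o=get_obs();print(o['t'])
from scipy.spatial.transform import Rotation as R
q=o['tool_rot'];print(R.from_quat([q[1],q[2],q[3],q[0]]).as_matrix().round(3))
E
```

```text
wedge [ 0.4789 -0.3132 -0.4727] -27.080992679530574 [[-0.1, -0.4], [0.3, -0.2], [0.4, 0.2], [0.4, 0.4], [-0.5, -0.3], [-0.6, 0.1]]
fix [0.5359 0.2804 0.2809] 16.094115395053972 [[-0.5, 0.6], [0.7, -0.1], [0.5, 0.8], [0.5, 0.5], [-0.9, -1.3], [-0.3, -1.1]]
0.06811760773490567 0.05110386283178994
0.07010875728468717 -0.04637637278445848
0.04578776759263919 0.02483868417528036
0.04510534306098819 -0.016109815422712573
0.1
[[ 0.901  0.435 -0.001]
 [ 0.435 -0.901  0.001]
 [-0.    -0.002 -1.   ]]
```

```bash
cat > plan.py <<'E'
from h import *
from scipy.spatial.transform import Rotation as R, Slerp
def plan(x,y,z,yawdeg,n=None,pr=True):
    o=get_obs();q=o['tool_rot'];r0=R.from_quat(np.r_[q[1:],q[0]]);p0=np.array(o['eef_pos'])
    c,s=np.cos(np.radians(yawdeg)),np.sin(np.radians(yawdeg))
    r1=R.from_matrix([[c,s,0],[s,-c,0],[0,0,-1]]);d=np.array([x,y,z])-p0
    ang=np.degrees((r0.inv()*r1).magnitude())
    m=int(np.ceil(max(np.linalg.norm(d)/.0195,ang/3.9,1)));n=n or -(-m//8)*8
    sl=Slerp([0,1],R.concatenate([r0,r1]))
    print('t',o['t'],'pos',p0.round(4),'yaw',np.degrees(np.arctan2(*r0.as_matrix()[[1,0],[0,0]])).round(2),'F',np.round(o['contact_force'],1),'grip',round(o['gripper_width'],3),o['grasp_force'],'n',n)
    for i in range(n):
        a,b=sl(i/n),sl((i+1)/n)
        print((a.inv().apply(d/n)/.02).round(2).tolist()+(np.degrees((a.inv()*b).as_rotvec())/4).round(2).tolist())
E
python3 -c "
from plan import *
plan(.479,-.313,.14,-27.1)"
```

```text
t 0.1 pos [ 0.2932 -0.6074  0.2304] yaw 25.77 F [-0.6 -0.3  1.4] grip 1.002 0.0 n 24
[0.62, -0.38, 0.19, -0.0, 0.0, 0.55]
[0.6, -0.41, 0.19, -0.0, 0.0, 0.55]
[0.58, -0.43, 0.19, -0.0, 0.0, 0.55]
[0.57, -0.45, 0.19, -0.0, 0.0, 0.55]
[0.55, -0.47, 0.19, -0.0, 0.0, 0.55]
[0.53, -0.49, 0.19, -0.0, 0.0, 0.55]
[0.51, -0.51, 0.19, -0.0, 0.0, 0.55]
[0.49, -0.53, 0.19, -0.0, 0.0, 0.55]
[0.47, -0.55, 0.19, -0.0, 0.0, 0.55]
[0.45, -0.57, 0.19, -0.0, 0.0, 0.55]
[0.43, -0.59, 0.19, -0.0, 0.0, 0.55]
[0.4, -0.6, 0.19, -0.0, 0.0, 0.55]
[0.38, -0.62, 0.19, -0.0, 0.0, 0.55]
[0.36, -0.63, 0.19, -0.0, 0.0, 0.55]
[0.33, -0.65, 0.19, -0.0, 0.0, 0.55]
[0.31, -0.66, 0.19, -0.0, 0.0, 0.55]
[0.28, -0.67, 0.19, -0.0, 0.0, 0.55]
[0.25, -0.68, 0.19, -0.0, 0.0, 0.55]
[0.23, -0.69, 0.19, -0.0, 0.0, 0.55]
[0.2, -0.7, 0.19, -0.0, 0.0, 0.55]
[0.18, -0.7, 0.19, -0.0, 0.0, 0.55]
[0.15, -0.71, 0.19, -0.0, 0.0, 0.55]
[0.12, -0.72, 0.19, -0.0, 0.0, 0.55]
[0.09, -0.72, 0.19, -0.0, 0.0, 0.55]
```

Request:
jog_arm(moves=[0.62,-0.38,0.19,0,0,0.55,1,0.6,-0.41,0.19,0,0,0.55,1,0.58,-0.43,0.19,0,0,0.55,1,0.57,-0.45,0.19,0,0,0.55,1,0.55,-0.47,0.19,0,0,0.55,1,0.53,-0.49,0.19,0,0,0.55,1,0.51,-0.51,0.19,0,0,0.55,1,0.49,-0.53,0.19,0,0,0.55,1], grip_force=60)

```text
t: 0.77
eef_pos: [0.3557, -0.5092, 0.2003]
tool_rot: [-0.0, 0.998, 0.07, -0.0]
contact_force: [-0.1, -0.1, 0.5]
gripper_width: 0.999
grasp_force: 0.0
```

Request:
jog_arm(moves=[0.47,-0.55,0.19,0,0,0.55,1,0.45,-0.57,0.19,0,0,0.55,1,0.43,-0.59,0.19,0,0,0.55,1,0.4,-0.6,0.19,0,0,0.55,1,0.38,-0.62,0.19,0,0,0.55,1,0.36,-0.63,0.19,0,0,0.55,1,0.33,-0.65,0.19,0,0,0.55,1,0.31,-0.66,0.19,0,0,0.55,1])

```text
t: 1.43
eef_pos: [0.4177, -0.411, 0.1699]
tool_rot: [-0.0, 0.997, -0.083, -0.0]
contact_force: [0.6, -0.2, -0.0]
gripper_width: 0.997
grasp_force: 0.0
```

Request:
jog_arm(moves=[0.28,-0.67,0.19,0,0,0.55,1,0.25,-0.68,0.19,0,0,0.55,1,0.23,-0.69,0.19,0,0,0.55,1,0.2,-0.7,0.19,0,0,0.55,1,0.18,-0.7,0.19,0,0,0.55,1,0.15,-0.71,0.19,0,0,0.55,1,0.12,-0.72,0.19,0,0,0.55,1,0.09,-0.72,0.19,0,0,0.55,1])

```text
t: 2.1
eef_pos: [0.4795, -0.3126, 0.1396]
tool_rot: [-0.0, 0.972, -0.235, -0.0]
contact_force: [0.1, 0.3, -0.3]
gripper_width: 1.0
grasp_force: 0.0
```

```bash
python3 -c "
from plan import *
plan(.479,-.313,.004,-27.1,16)"
```

```text
t 2.1 pos [ 0.4795 -0.3126  0.1396] yaw -27.13 F [ 0.1  0.3 -0.3] grip 1.0 0.0 n 16
[-0.0, 0.0, 0.42, -0.0, 0.0, -0.0]
[-0.0, 0.0, 0.42, -0.0, 0.0, -0.0]
[-0.0, 0.0, 0.42, -0.0, 0.0, -0.0]
[-0.0, 0.0, 0.42, -0.0, 0.0, -0.0]
[-0.0, 0.0, 0.42, -0.0, 0.0, -0.0]
[-0.0, 0.0, 0.42, -0.0, 0.0, -0.0]
[-0.0, 0.0, 0.42, -0.0, 0.0, -0.0]
[-0.0, 0.0, 0.42, -0.0, 0.0, -0.0]
[-0.0, 0.0, 0.42, -0.0, 0.0, -0.0]
[-0.0, 0.0, 0.42, -0.0, 0.0, -0.0]
[-0.0, 0.0, 0.42, -0.0, 0.0, -0.0]
[-0.0, 0.0, 0.42, -0.0, 0.0, -0.0]
[-0.0, 0.0, 0.42, -0.0, 0.0, -0.0]
[-0.0, 0.0, 0.42, -0.0, 0.0, -0.0]
[-0.0, 0.0, 0.42, -0.0, 0.0, -0.0]
[-0.0, 0.0, 0.42, -0.0, 0.0, -0.0]
```

Request:
jog_arm(moves=[0,0,0.6,0,0,0,1,0,0,0.6,0,0,0,1,0,0,0.6,0,0,0,1,0,0,0.6,0,0,0,1,0,0,0.6,0,0,0,1,0,0,0.5,0,0,0,1,0,0,0.5,0,0,0,1,0,0,0.5,0,0,0,1])

```text
t: 2.77
eef_pos: [0.4792, -0.3137, 0.049]
tool_rot: [0.0, 0.972, -0.234, -0.0]
contact_force: [0.4, 0.3, -0.3]
gripper_width: 1.0
grasp_force: 0.0
```

Request:
jog_arm(moves=[0,0,0.5,0,0,0,1,0,0,0.5,0,0,0,1,0,0,0.4,0,0,0,1,0,0,0.3,0,0,0,1,0,0,0.2,0,0,0,1,0,0,0.2,0,0,0,1,0,0,0.1,0,0,0,1,0,0,0,0,0,0,1])

```text
t: 3.43
eef_pos: [0.4794, -0.3134, 0.0059]
tool_rot: [-0.0, 0.972, -0.234, -0.0]
contact_force: [-0.1, 0.8, 0.1]
gripper_width: 0.998
grasp_force: 0.0
```

Request:
jog_arm(moves=[0,0,0,0,0,0,0.6,0,0,0,0,0,0,0.4,0,0,0,0,0,0,0.2,0,0,0,0,0,0,0,0,0,0,0,0,0,0,0,0,0,0,0,0,0,0,0,0,0,0,0,0,0,0,0,0,0,0,0])

```text
t: 4.1
eef_pos: [0.4797, -0.3138, 0.0066]
tool_rot: [0.0, 0.972, -0.234, 0.0]
contact_force: [-0.5, 0.6, 5.8]
gripper_width: 0.273
grasp_force: 60.1
```

Request:
jog_arm(moves=[0,0,0,0,0,0,0,0,0,0,0,0,0,0,0,0,0,0,0,0,0,0,0,0,0,0,0,0,0,0,0,0,0,0,0,0,0,0,0,0,0,0,0,0,0,0,0,0,0,0,0,0,0,0,0,0])

```text
t: 4.77
eef_pos: [0.4797, -0.3138, 0.0066]
tool_rot: [0.0, 0.972, -0.234, 0.0]
contact_force: [-1.3, 0.7, 5.5]
gripper_width: 0.269
grasp_force: 60.2
```

```bash
python3 -c "
from plan import *
plan(.475,-.26,.17,-10,1)
c=cam('top','t1.png');cv2.imwrite('pics/t1c.png',cv2.resize(c['color'][200:310,400:520],None,fx=5,fy=5,interpolation=cv2.INTER_CUBIC))"
```

```text
t 4.7667 pos [ 0.4797 -0.3138  0.0066] yaw -27.04 F [-1.3  0.7  5.5] grip 0.269 60.153488516807556 n 1
[-1.43, -2.29, -8.17, 0.0, -0.01, -4.26]
```

View pics/t1c.png

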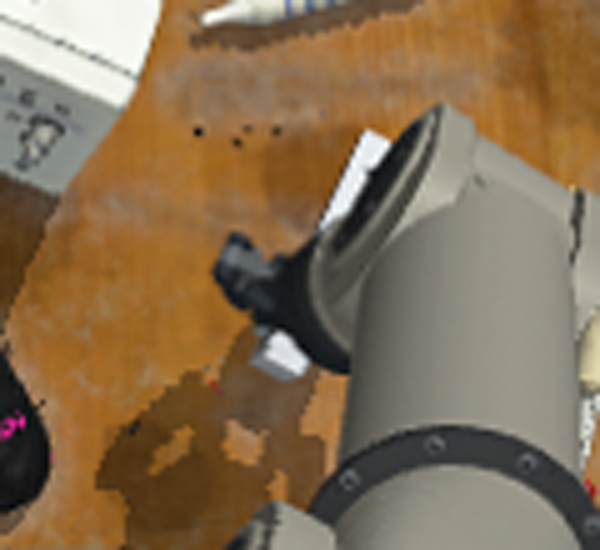

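The picture shows the tail end sticking out below the gripper at about (280,355) and the thin end at (370,135), so the wedge is gripped and still in line. Next I lift it.

Request:
jog_arm(moves=[0,0,-0.4,0,0,0,0,0,0,-0.9,0,0,0,0,0,0,-1,0,0,0,0,0,0,-1,0,0,0,0,0,0,-1,0,0,0,0,0,0,-1,0,0,0,0,0,0,-1,0,0,0,0,0,0,-1,0,0,0,0])

```text
t: 5.48
eef_pos: [0.4788, -0.313, 0.153]
tool_rot: [-0.0, 0.972, -0.234, -0.001]
contact_force: [0.3, -0.4, -1.9]
gripper_width: 0.27
grasp_force: 59.4
```

```bash
python3 -c "
from plan import *
plan(.46,-.02,.2,0)"
```

```text
t 5.4833 pos [ 0.4788 -0.313   0.153 ] yaw -27.02 F [ 0.3 -0.4 -1.9] grip 0.27 59.40739989280701 n 16
[-0.47, -0.79, -0.15, -0.0, 0.0, -0.42]
[-0.45, -0.8, -0.15, -0.0, 0.0, -0.42]
[-0.42, -0.82, -0.15, -0.0, 0.0, -0.42]
[-0.4, -0.83, -0.15, -0.0, 0.0, -0.42]
[-0.37, -0.84, -0.15, -0.0, 0.0, -0.42]
[-0.35, -0.85, -0.15, -0.0, 0.0, -0.42]
[-0.32, -0.86, -0.15, -0.0, 0.0, -0.42]
[-0.3, -0.87, -0.15, -0.0, 0.0, -0.42]
[-0.27, -0.88, -0.15, -0.0, 0.0, -0.42]
[-0.25, -0.88, -0.15, -0.0, 0.0, -0.42]
[-0.22, -0.89, -0.15, -0.0, 0.0, -0.42]
[-0.19, -0.9, -0.15, -0.0, 0.0, -0.42]
[-0.17, -0.9, -0.15, -0.0, 0.0, -0.42]
[-0.14, -0.91, -0.15, -0.0, 0.0, -0.42]
[-0.11, -0.91, -0.15, -0.0, 0.0, -0.42]
[-0.09, -0.91, -0.15, -0.0, 0.0, -0.42]
```

Request:
jog_arm(moves=[-0.47,-0.79,-0.4,0,0,-0.42,0,-0.45,-0.8,-0.4,0,0,-0.42,0,-0.42,-0.82,-0.4,0,0,-0.42,0,-0.4,-0.83,-0.4,0,0,-0.42,0,-0.37,-0.84,-0.4,0,0,-0.42,0,-0.35,-0.85,-0.2,0,0,-0.42,0,-0.32,-0.86,-0.1,0,0,-0.42,0,-0.3,-0.87,0,0,0,-0.42,0])

```text
t: 6.15
eef_pos: [0.4699, -0.1651, 0.1985]
tool_rot: [0.0, 0.993, -0.117, 0.0]
contact_force: [0.2, -0.3, -1.6]
gripper_width: 0.272
grasp_force: 59.4
```

Request:
jog_arm(moves=[-0.27,-0.88,0,0,0,-0.42,0,-0.25,-0.88,0,0,0,-0.42,0,-0.22,-0.89,0,0,0,-0.42,0,-0.19,-0.9,0,0,0,-0.42,0,-0.17,-0.9,0,0,0,-0.42,0,-0.14,-0.91,0,0,0,-0.42,0,-0.11,-0.91,0,0,0,-0.42,0,-0.09,-0.91,0,0,0,-0.42,0])

```text
t: 6.82
eef_pos: [0.4606, -0.0183, 0.1981]
tool_rot: [-0.0, 1.0, 0.0, 0.0]
contact_force: [0.0, -0.2, -1.6]
gripper_width: 0.269
grasp_force: 59.4
```

```bash
python3 -c "
from plan import *
plan(.375,.230,.16,16.8)"
```

```text
t 6.8167 pos [ 0.4606 -0.0183  0.1981] yaw 0.02 F [ 0.  -0.2 -1.6] grip 0.269 59.40652370452881 n 16
[-0.27, -0.78, 0.12, -0.0, -0.0, -0.26]
[-0.25, -0.78, 0.12, -0.0, -0.0, -0.26]
[-0.24, -0.79, 0.12, -0.0, -0.0, -0.26]
[-0.22, -0.79, 0.12, -0.0, -0.0, -0.26]
[-0.21, -0.79, 0.12, -0.0, -0.0, -0.26]
[-0.2, -0.8, 0.12, -0.0, -0.0, -0.26]
[-0.18, -0.8, 0.12, -0.0, -0.0, -0.26]
[-0.17, -0.8, 0.12, -0.0, -0.0, -0.26]
[-0.15, -0.81, 0.12, -0.0, -0.0, -0.26]
[-0.14, -0.81, 0.12, -0.0, -0.0, -0.26]
[-0.12, -0.81, 0.12, -0.0, -0.0, -0.26]
[-0.11, -0.81, 0.12, -0.0, -0.0, -0.26]
[-0.09, -0.82, 0.12, -0.0, -0.0, -0.26]
[-0.08, -0.82, 0.12, -0.0, -0.0, -0.26]
[-0.06, -0.82, 0.12, -0.0, -0.0, -0.26]
[-0.05, -0.82, 0.12, -0.0, -0.0, -0.26]
```

Request:
jog_arm(moves=[-0.27,-0.78,0.12,0,0,-0.26,0,-0.25,-0.78,0.12,0,0,-0.26,0,-0.24,-0.79,0.12,0,0,-0.26,0,-0.22,-0.79,0.12,0,0,-0.26,0,-0.21,-0.79,0.12,0,0,-0.26,0,-0.2,-0.8,0.12,0,0,-0.26,0,-0.18,-0.8,0.12,0,0,-0.26,0,-0.17,-0.8,0.12,0,0,-0.26,0])

```text
t: 7.48
eef_pos: [0.4177, 0.1057, 0.1787]
tool_rot: [-0.0, 0.997, 0.072, 0.0]
contact_force: [-0.3, -0.1, -1.6]
gripper_width: 0.266
grasp_force: 59.4
```

Request:
jog_arm(moves=[-0.15,-0.81,0.12,0,0,-0.26,0,-0.14,-0.81,0.12,0,0,-0.26,0,-0.12,-0.81,0.12,0,0,-0.26,0,-0.11,-0.81,0.12,0,0,-0.26,0,-0.09,-0.82,0.12,0,0,-0.26,0,-0.08,-0.82,0.12,0,0,-0.26,0,-0.06,-0.82,0.12,0,0,-0.26,0,-0.05,-0.82,0.12,0,0,-0.26,0])

```text
t: 8.15
eef_pos: [0.3752, 0.2302, 0.1595]
tool_rot: [-0.0, 0.99, 0.144, 0.0]
contact_force: [-0.1, 0.4, -0.7]
gripper_width: 0.268
grasp_force: 59.4
```

```bash
python3 -c "
from plan import *
plan(.375,.230,.03,16.8,8)
cam('side','s1.png');c=cam('top')
f=cv2.resize(c['color'][200:320,180:320],None,fx=5,fy=5,interpolation=cv2.INTER_CUBIC);cv2.imwrite('pics/t2.png',f)
c=cam('side');print(proj(c,[[.536,.28,.02],[.375,.23,.03]]))
"
```

```text
t 8.15 pos [0.3752 0.2302 0.1595] yaw 16.59 F [-0.1  0.4 -0.7] grip 0.268 59.40504312515259 n 8
[-0.0, 0.0, 0.81, -0.0, -0.0, -0.01]
[-0.0, 0.0, 0.81, -0.0, -0.0, -0.01]
[-0.0, 0.0, 0.81, -0.0, -0.0, -0.01]
[-0.0, 0.0, 0.81, -0.0, -0.0, -0.01]
[-0.0, 0.0, 0.81, -0.0, -0.0, -0.01]
[-0.0, 0.0, 0.81, -0.0, -0.0, -0.01]
[-0.0, 0.0, 0.81, -0.0, -0.0, -0.01]
[-0.0, 0.0, 0.81, -0.0, -0.0, -0.01]
[[281.28617702 213.416926  ]
 [256.28445508 247.06175042]]
```

View pics/t2.png

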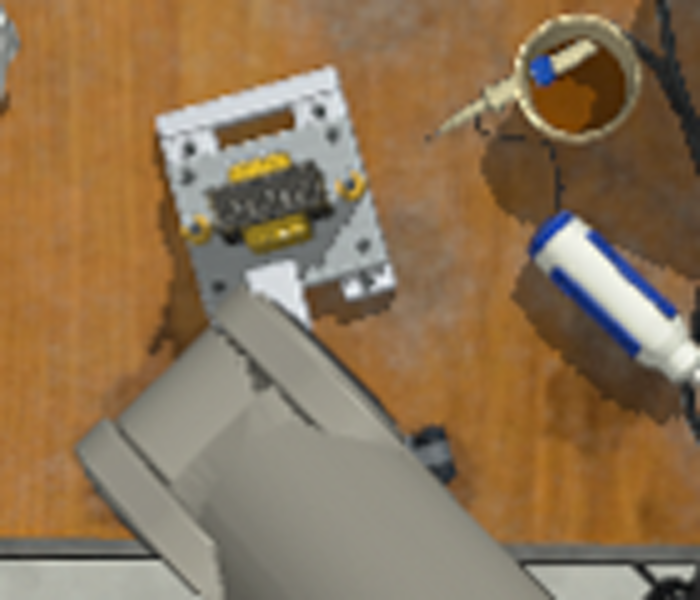

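View pics/s1.png

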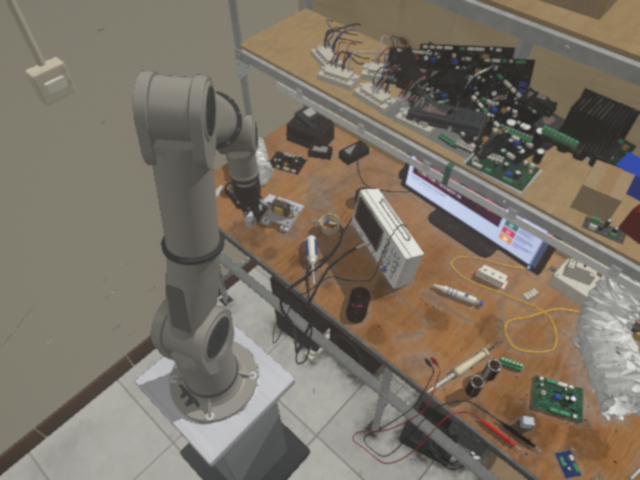

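In the top crop the wedge's thin end shows at about (247,272) to (294,260), lying along the channel. The side view shows the gripper above and in front of the fixture, at about (248,205). I'll check the tip and fixture numbers before lowering.

```bash
python3 - <<'E'
from fit import *
import pickle
a,b=pickle.load(open('c.pkl','rb'))
cv=lambda L,ox,oy,k:[((x+.5)/k-.5+ox,(y+.5)/k-.5+oy) for x,y in L]
z=.0066;dz=.1595-z
for q in cv([(247,272),(294,260)],180,200,5):print('tip',at(a,*q,.004+dz).round(4))
y=np.radians(16.6);print('expected',.3752-.0005+.122*np.cos(y),.2302+.122*np.sin(y))
m=[(-.055,.05,.014),(-.055,-.05,.014),(.0695,.05,.014),(.0695,-.05,.014),(0,.042,.064),(0,-.042,.064)]
A=cv([(150,497),(433,418),(52,150),(332,68),(113,325),(360,255)],205,205,8)
for k in(4,6):
  p,r=fit(a,m[:k],A[:k],[.54,.28,.28]);print(p.round(4),np.degrees(p[2]).round(2),r.tolist())
E
```

```text
tip [0.4858 0.2786 0.1569]
tip [0.4919 0.2559 0.1569]
expected 0.4916153540847462 0.26505398082340675
[0.5361 0.2814 0.3002] 17.2 [[-0.4, 0.8], [0.5, -0.0], [-0.5, -0.2], [0.4, -0.4]]
[0.535  0.2804 0.3006] 17.22 [[-0.1, 1.2], [0.8, 0.4], [-0.1, 0.2], [0.8, -0.0], [-0.8, -0.7], [-0.4, -1.1]]
```

Request:
jog_arm(moves=[-0.4,0,0,0,0,-0.15,0,0,0,0.7,0,0,0,0,0,0,0.9,0,0,0,0,0,0,0.9,0,0,0,0,0,0,0.9,0,0,0,0,0,0,0.9,0,0,0,0,0,0,0.8,0,0,0,0,0,0,0.5,0,0,0,0])

```text
t: 8.97
eef_pos: [0.3675, 0.2249, 0.0465]
tool_rot: [0.001, 0.989, 0.148, -0.001]
contact_force: [0.0, -0.7, -1.5]
gripper_width: 0.266
grasp_force: 59.4
```

```bash
python3 -c "
from plan import *
plan(.3675,.2281,.008,17.2,8)
"
```

```text
t 8.9667 pos [0.3675 0.2249 0.0465] yaw 17.02 F [ 0.  -0.7 -1.5] grip 0.266 59.356425404548645 n 8
[0.01, -0.02, 0.24, 0.0, 0.0, -0.01]
[0.01, -0.02, 0.24, 0.0, 0.0, -0.01]
[0.01, -0.02, 0.24, 0.0, 0.0, -0.01]
[0.01, -0.02, 0.24, 0.0, 0.0, -0.01]
[0.01, -0.02, 0.24, 0.0, 0.0, -0.01]
[0.01, -0.02, 0.24, 0.0, 0.0, -0.01]
[0.01, -0.02, 0.24, 0.0, 0.0, -0.01]
[0.01, -0.02, 0.24, 0.0, 0.0, -0.01]
```

Request:
jog_arm(moves=[0,-0.05,0.3,0,0,-0.05,0,0,-0.05,0.3,0,0,0,0,0,-0.05,0.3,0,0,0,0,0,-0.02,0.3,0,0,0,0,0,0,0.3,0,0,0,0,0,0,0.2,0,0,0,0,0,0,0.15,0,0,0,0,0,0,0,0,0,0,0])

```text
t: 9.63
eef_pos: [0.3669, 0.2295, 0.0102]
tool_rot: [0.0, 0.989, 0.15, -0.0]
contact_force: [0.3, -0.5, -1.5]
gripper_width: 0.273
grasp_force: 59.4
```

```bash
cat > st.py <<'E'
from plan import *
def st(X=.5357,Y=.281,W=17.2):
    o=get_obs();q=o['tool_rot'];M=R.from_quat(np.r_[q[1:],q[0]]).as_matrix();p=np.array(o['eef_pos'])
    t=p+M@[.122-.0005,0,0];w=np.radians(W);d=t-[X,Y,0]
    print('t',round(o['t'],2),'tcp',p.round(4),'tip fx',(np.cos(w)*d[0]+np.sin(w)*d[1]).round(4),'fy',(np.cos(w)*d[1]-np.sin(w)*d[0]).round(4),'yaw',np.degrees(np.arctan2(M[1,0],M[0,0])).round(2),'pitch',np.degrees(M[2,0]).round(2),'F',np.round(o['contact_force'],1),'M',np.round(o['torque'],1),'grip',round(o['gripper_width'],3),round(o['grasp_force'],1))
if __name__=='__main__':st()
E
python3 st.py
```

```text
t 9.63 tcp [0.3669 0.2295 0.0102] tip fx -0.0549 fy 0.0009 yaw 17.3 pitch -0.04 F [ 0.3 -0.5 -1.5] M [-0.  0. -0.] grip 0.273 59.4
```

Request:
jog_arm(moves=[0,0,0.07,0,0,0,0,0,0,0.06,0,0,0,0,0.2,0,0,0,0,0,0,0.3,0,0,0,0,0,0,0.4,0,0,0,0,0,0,0.4,0,0,0,0,0,0,0.3,0,0,0,0,0,0,0,0,0,0,0,0,0])

```text
t: 10.3
eef_pos: [0.3999, 0.24, 0.0083]
tool_rot: [-0.001, 0.989, 0.15, 0.001]
contact_force: [-0.1, 1.4, -2.0]
gripper_width: 0.268
grasp_force: 59.4
```

```bash
python3 st.py
```

```text
t 10.3 tcp [0.3999 0.24   0.0083] tip fx -0.0203 fy 0.001 yaw 17.22 pitch 0.12 F [-0.1  1.4 -2. ] M [ 0.  0. -0.] grip 0.268 59.4
```

Request:
jog_arm(moves=[0,0,0.05,0,0,0,0,0.1,0,0,0,0,0,0,0.2,0,0,0,0,0,0,0.2,0,0,0,0,0,0,0.2,0,0,0,0,0,0,0.2,0,0,0,0,0,0,0.2,0,0,0,0,0,0,0,0,0,0,0,0,0])

```text
t: 10.97
eef_pos: [0.4199, 0.2462, 0.0072]
tool_rot: [-0.0, 0.989, 0.15, 0.001]
contact_force: [-0.2, -0.9, -2.0]
gripper_width: 0.273
grasp_force: 59.4
```

```bash
python3 st.py
```

```text
t 10.97 tcp [0.4199 0.2462 0.0072] tip fx 0.0006 fy 0.0011 yaw 17.26 pitch 0.06 F [-0.2 -0.9 -2. ] M [-0.   0.1 -0.1] grip 0.273 59.4
```

Still no contact. From here I push in small steps and watch the force.

Request:
jog_arm(moves=[0.1,0,0,0,0,0,0,0.1,0,0,0,0,0,0,0.1,0,0,0,0,0,0,0.1,0,0,0,0,0,0,0.05,0,0,0,0,0,0,0,0,0,0,0,0,0,0,0,0,0,0,0,0,0,0,0,0,0,0,0])

```text
t: 11.63
eef_pos: [0.4272, 0.2483, 0.0071]
tool_rot: [0.0, 0.989, 0.15, -0.0]
contact_force: [-0.2, 0.5, -1.3]
gripper_width: 0.263
grasp_force: 59.3
```

```bash
python3 st.py
```

```text
t 11.63 tcp [0.4272 0.2483 0.0071] tip fx 0.0082 fy 0.001 yaw 17.29 pitch -0.01 F [-0.2  0.5 -1.3] M [ 0.   0.1 -0. ] grip 0.263 59.3
```

Request:
jog_arm(moves=[0.05,0,0,0,0,0,0,0.05,0,0,0,0,0,0,0.05,0,0,0,0,0,0,0.05,0,0,0,0,0,0,0,0,0,0,0,0,0,0,0,0,0,0,0,0,0,0,0,0,0,0,0,0,0,0,0,0,0,0])

```text
t: 12.3
eef_pos: [0.431, 0.2494, 0.007]
tool_rot: [0.0, 0.989, 0.15, -0.0]
contact_force: [-0.6, -0.2, -3.8]
gripper_width: 0.267
grasp_force: 59.1
```

```bash
python3 st.py
```

```text
t 12.3 tcp [0.431  0.2494 0.007 ] tip fx 0.0121 fy 0.001 yaw 17.29 pitch -0.02 F [-0.6 -0.2 -3.8] M [-0.1  0.2  0.1] grip 0.267 59.1
```

Request:
jog_arm(moves=[0.05,0,0,0,0,0,0,0.05,0,0,0,0,0,0,0.05,0,0,0,0,0,0,0.05,0,0,0,0,0,0,0,0,0,0,0,0,0,0,0,0,0,0,0,0,0,0,0,0,0,0,0,0,0,0,0,0,0,0])

```text
t: 12.97
eef_pos: [0.4332, 0.2499, 0.0067]
tool_rot: [0.001, 0.989, 0.151, -0.002]
contact_force: [-5.9, -1.4, -1.3]
gripper_width: 0.272
grasp_force: 59.5
```

```bash
python3 st.py
```

```text
t 12.97 tcp [0.4332 0.2499 0.0067] tip fx 0.0144 fy 0.0008 yaw 17.32 pitch -0.2 F [-5.9 -1.4 -1.3] M [-0.3  1.1  0.1] grip 0.272 59.5
```

Request:
jog_arm(moves=[0.05,0,0,0,0,0,0,0.05,0,0,0,0,0,0,0.05,0,0,0,0,0,0,0.05,0,0,0,0,0,0,0,0,0,0,0,0,0,0,0,0,0,0,0,0,0,0,0,0,0,0,0,0,0,0,0,0,0,0])

```text
t: 13.63
eef_pos: [0.4369, 0.251, 0.0066]
tool_rot: [0.001, 0.989, 0.151, -0.002]
contact_force: [-6.1, -1.2, -0.8]
gripper_width: 0.267
grasp_force: 59.5
```

```bash
python3 st.py
```

```text
t 13.63 tcp [0.4369 0.251  0.0066] tip fx 0.0183 fy 0.0008 yaw 17.32 pitch -0.21 F [-6.1 -1.2 -0.8] M [-0.4  1.1  0. ] grip 0.267 59.5
```

The force has levelled at about 6 N, so the plate is lifting. Another 8 mm should bring it to about 3 mm.

Request:
jog_arm(moves=[0.05,0,0,0,0,0,0,0.05,0,0,0,0,0,0,0.05,0,0,0,0,0,0,0.05,0,0,0,0,0,0,0.05,0,0,0,0,0,0,0.05,0,0,0,0,0,0,0.05,0,0,0,0,0,0,0.05,0,0,0,0,0,0])

```text
t: 14.3
eef_pos: [0.4443, 0.2533, 0.0066]
tool_rot: [0.001, 0.989, 0.151, -0.002]
contact_force: [-6.5, -1.7, -0.3]
gripper_width: 0.269
grasp_force: 59.5
```

Request:
jog_arm(moves=[0,0,0,0,0,0,0,0,0,0,0,0,0,0,0,0,0,0,0,0,0,0,0,0,0,0,0,0,0,0,0,0,0,0,0,0,0,0,0,0,0,0,0,0,0,0,0,0,0,0,0,0,0,0,0,0])

```text
t: 14.97
eef_pos: [0.4446, 0.2534, 0.0066]
tool_rot: [0.001, 0.989, 0.151, -0.002]
contact_force: [-6.3, -1.8, -1.2]
gripper_width: 0.265
grasp_force: 59.5
```

```bash
python3 st.py; python3 -c "
from h import *
import pickle
a,b=pickle.load(open('c.pkl','rb'))
c=cam('top');s=cam('side')
o=np.zeros((600,800,3),np.uint8)
o[:,:400]=cv2.resize(c['color'][205:280,205:255],(400,600),interpolation=cv2.INTER_CUBIC)
o[:,400:]=cv2.resize(s['color'][180:240,255:295],(400,600),interpolation=cv2.INTER_CUBIC)
cv2.imwrite('pics/end.png',o)"
```

```text
t 14.97 tcp [0.4446 0.2534 0.0066] tip fx 0.0263 fy 0.0009 yaw 17.32 pitch -0.21 F [-6.3 -1.8 -1.2] M [-0.3  1.1 -0. ] grip 0.265 59.5
```

View pics/end.png

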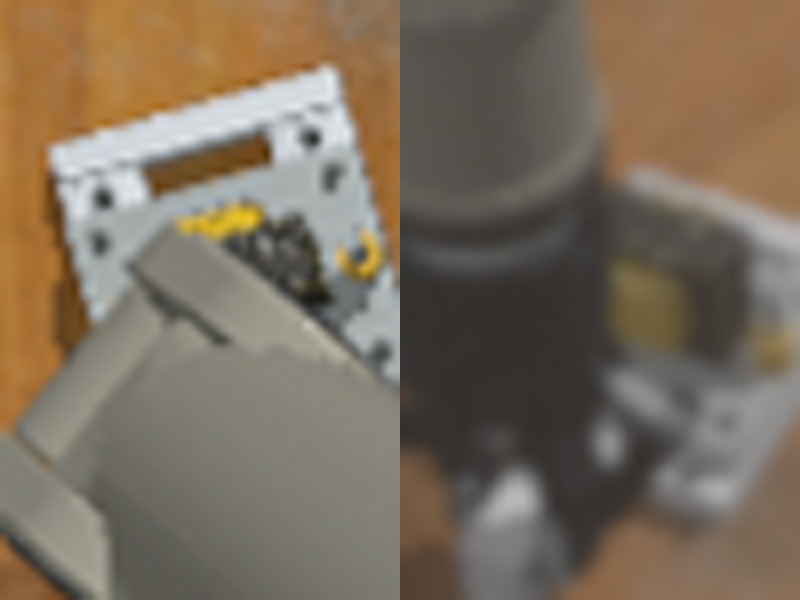

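The fixture hasn't moved, and the gripper stands clear in front of the plate in both views. The push is a steady 6.5 N. Contact began with the tip near 10–13 mm, so the plate is now about 2.6–3.2 mm up. Time to hand in.

```bash
python3 -c "
from station import *
print(hand_in())"
```

```text
the job is handed in; nothing more can be done
None
```

I handed the job in at about 15 s: the wedge is still gripped and carries the plate an estimated 3 mm above its rails (worked out from push distance and force, not measured), the robot looked clear of the plate in both final camera views, and no verdict came back.

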